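# Lengthen the telescopic squeegee by one hole

## Robot

A 7-joint arm with a two-finger parallel gripper is mounted at the origin on a cart in front of the work surface, level with it; the furniture and walls round the work are solid. World frame = base frame: x ahead of the robot, y to its left, z up, the work surface at z = 0. Lengths are in m, angles in rad, forces in N, time in s.
With the tool pointing down it reaches from about 0.4 to 0.85 m from the base axis. Payload 10.4 kg.
Tool frame: the origin (TCP) lies midway between the tips of the shut fingers; the grasp point (between the pads) lies 19 mm behind it (grip_point_offset is the distance from the TCP to the grasp point, in m); y points along the fingers, z is the direction in which the jaws open and shut, and the axes are right-handed (so a half turn about y gives the same grasp; the last joint's range is limited). The gripper opens to 85 mm and grips with 20 to 120 N. Pads are 22 mm wide; open, the fingers measure 114 mm over their backs; the gripper's body (76 mm by 85 mm) begins 54 mm behind the grasp point. The pads swing forward as they close: fully open they stand 13 mm farther back than shut.
Start: joints at [-1.293, 0.332, -0.065, 1.46, 0.022, 1.35, -0.088], TCP at [0.185, 0.597, 0.231] pointing down, gripper open.
Joint ranges: [-2.6, 2.6], [-0.5, 2.12], [-1.47, 1.34], [0.16, 2.42], [-1.27, 4.41], [0.06, 2.06], [-2.6, 2.6]. Speed limits (rad/s): [2.22, 2.22, 2.79, 2.79, 3.14, 3.14, 3.14].

## Interface

Orientations are given as a unit quaternion [x, y, z, w].
In Python, from workcell import * gives the robot as it stands.
- The arm moves only by the tool send_rows, never from a script. Its argument "motion" is a list of rows, each a list of 7 numbers: the opening in per cent of the stroke, from 0 (shut) to 100 (fully open), then the shift along the tool's x, y, z in m, then the turn, a rotation vector about the tool's x, y, z in rad. In form: [[claw, tx, ty, tz, ax, ay, az], ...]. A call has 1 to 10 rows; each row is the pose to reach, as a shift and turn from the pose commanded when the call began, along the tool's axes at that moment; what a row does not reach only later rows make up. A row lasts 1/12 s, in which the tool goes at most 41.7 mm and 7.16 degrees, less where a joint would pass 70% of its speed; a pose out of reach is approached as far as the arm can. A call with a gripper value outside its range is refused whole. The fingers move at their own pace and stop on an object; "squeeze" is the grip in N (left out, the last holds). Time passes only in rows, so rows that repeat a pose let the fingers close. It gives the time, the measured TCP pose, the force and the opening at its end, in the units of the state.
- get_obs(): the state, without advancing time (a new reading comes with each control period).
- camera(name): name is "scene" or "top"; returns a dict with "pixels" (420x560x3 uint8, red, green, blue), "range_z" (420x560 float32, m along the optical axis (not along the pixel's ray), 0 where there is no reading), "fovy" (degrees; the focal length in pixels is half the picture's height over the tangent of half this angle, whatever the lens; pixels are square), "cx", "cy" (the principal point, pixels), "dist_coeffs" ([k1, k2, p1, p2, k3] as OpenCV has them; the pictures are not rectified), "view" (4x4, takes a point from world to camera coordinates). Camera axes: x right, y down, z forward; pixel columns grow to the right and rows downward; lengths in m; the calibration is good to about 2 mm. A picture is of the moment at which its call begins.
- hand_in(): hands the job in, once; it reports no verdict.
The state is a dict: "clock": time; "joint_pos": joint angles; "joint_velocities": joint speeds; "tau": joint torques, N m; "position": TCP position; "ee_rot": TCP orientation; "ft_force": force on the tool from outside, world axes, zero at the start; "torque": the same for the moment, N m; "grip_width": opening from 0.0 (shut) to 1.0 (fully open).
Only numpy, scipy, OpenCV 4.12 (cv2) and the standard library are available. Lean on these libraries where they do the work, as an engineer would, in place of code of your own. Each camera call takes 0.05 s, during which the arm holds its last target.

## Task

Make the telescopic window squeegee one hole longer: pinch its outer tube across the spring pin so that the pin is pressed in flush, slide the tube with the squeegee head out, away from the hand grip, until the pin springs out through the next hole, then let go. Leave the brush wand beside it at its present length.

Things in the scene. Friction and masses are not known exactly. Their poses are not given: they have to be found in the camera images.
- squeegee_wand: Telescopic window squeegee held level in a wooden stand; head: flat bar 116 mm wide with rubber blade. An equal wand with a round brush (56 mm) lies parallel 160 mm away on the same board; either may be nearer the robot. Origin: foot of the stand right below the spring pin, where the tube axis is at z = 78 mm. z up, y along the wand from hand grip to head (about the robot's left), x away from the robot.
- squeegee_pin_nose (a point): Nose of the squeegee's spring pin as it stands out at rest: wand x = -22, y = 0, z = 78 mm; axes as the wand. Steel pin, 12 mm thick, round-nosed, 8 mm proud of the outer tube's face towards the robot; it belongs to the fixed inner tube and does not travel with the outer one. Beside the tube nothing rises above 25 mm from y = -120 to 85 mm; clamp (top z = 101 mm) at y = -145 mm, saddle at y = 97 mm.
- squeegee_tube (a joint): How far the squeegee's outer tube has slid out along the wand's +y, m: 0 now, 0.045 in the next hole, -0.045 shorter; locked while the pin is out (1 mm play), else 1 N friction, stop at 0.062. Outer tube: square, 28x28 mm, faces at wand x = -14, +14 mm, z = 64 to 92 mm, now y = -72 to 130 mm, with the head on its +y end. Three holes 45 mm apart in its -x face; the pin is in the middle one.
- squeegee_pin (a joint): How far the squeegee's pin is pressed in (wand +x), m: 0 out, 0.008 flush, 0.010 under the tube wall. Spring 1.5 N at rest, 3.5 N flush. Pinched flush between the finger pads at about 30 N grip, its round nose slips under the hole's edge when the tube is moved 3 mm or so; it springs out by itself in the next hole and blocks the tube again. Centre the pinch on the tube, not the nose.
- brush_tube (a joint): How far the outer tube of the brush wand has slid from its present hole, in m: 0 at the start. The brush wand is like the squeegee but for its head.

How it is judged:
By the outcome, as a careful person would: the job done as asked, in the order asked, and still so for the second after the job is handed in, with the robot touching nothing.
It also fails if it takes over 34 s, if anything falls off the work surface, if the arm or the gripper's body presses on something with over 40 N, if the wrist force passes 120 N, or if a joint passes its speed limit or range.

## Working session

There is one attempt and no reset: what is moved stays moved. The work goes in short steps, Python scripts to look and compute and a tool call to move; the robot and the scene stay as the last step left them, time stands still between calls to the robot, and variables do not carry over. Pictures are saved under pics/ and viewed, and the job is handed in when it is done.

Besides the shell and the picture viewer there is one more tool, called as name([rows], argument=value, ...), one row to a line, values as JSON. send_rows: Moves the arm, as the interface text tells. Its arguments: {"type":"object","properties":{"motion":{"type":"array"},"squeeze":{"type":"number"}},"required":["motion"]}

```bash
mkdir -p pics; ls; cat > h.py <<'E'
from workcell import *
import numpy as np, cv2
from scipy.spatial.transform import Rotation as R
def K(c):
    f=c["pixels"].shape[0]/2/np.tan(np.radians(c["fovy"])/2)
    return np.array([[f,0,c["cx"]],[0,f,c["cy"]],[0,0,1.]])
def cloud(c):
    h,w=c["range_z"].shape
    u,v=np.meshgrid(np.arange(w),np.arange(h))
    p=np.stack([u,v],-1).reshape(-1,1,2).astype(np.float64)
    n=cv2.undistortPoints(p,K(c),np.array(c["dist_coeffs"],float)).reshape(h,w,2)
    z=c["range_z"]
    P=np.dstack([n[...,0]*z,n[...,1]*z,z,np.ones_like(z)])
    W=P@np.linalg.inv(np.array(c["view"])).T
    W=W[...,:3]; W[z==0]=np.nan
    return W
def save(name,img): cv2.imwrite("pics/"+name,cv2.cvtColor(img,cv2.COLOR_RGB2BGR))
E
python3 - <<'E'
from h import *
for n in ["scene","top"]:
    c=camera(n); save(n+"0.png",c["pixels"]); np.savez(n+"0.npz",W=cloud(c),px=c["pixels"])
    print(n,c["fovy"],c["dist_coeffs"],np.linalg.inv(np.array(c["view"])).round(3).tolist())
o=get_obs(); print({k:np.round(v,4).tolist() for k,v in o.items()}); print(R.from_quat(o["ee_rot"]).as_matrix().round(3))
E
```

```text
pics
scene 50.541451706164835 [-0.12452547  0.          0.          0.          0.        ] [[-0.849, -0.252, 0.464, 0.133], [-0.527, 0.447, -0.723, 0.45], [-0.025, -0.858, -0.512, 0.535], [0.0, 0.0, 0.0, 1.0]]
top 54.259058862312415 [-0.04819631  0.          0.          0.          0.        ] [[-0.021, -0.997, 0.079, 0.472], [-1.0, 0.021, -0.012, -0.163], [0.01, -0.079, -0.997, 0.942], [0.0, 0.0, 0.0, 1.0]]
{'clock': 0.1, 'joint_pos': [-1.2926, 0.3328, -0.0647, 1.4609, 0.0216, 1.3499, -0.0885], 'joint_velocities': [0.0017, -0.0012, 0.0013, -0.0009, 0.0003, -0.0008, -0.0004], 'tau': [0.0032, -62.6737, 0.0504, -39.2431, 0.0163, 0.0068, -0.0001], 'position': [0.1851, 0.5966, 0.2306], 'ee_rot': [0.6996, -0.106, 0.1059, -0.6987], 'ft_force': [0.3218, 0.3426, -0.3226], 'torque': [0.0119, 0.0363, -0.0338], 'grip_width': 0.9973}
[[ 0.955 -0.     0.296]
 [-0.296 -0.001  0.955]
 [ 0.    -1.    -0.001]]
```

View pics/scene0.png

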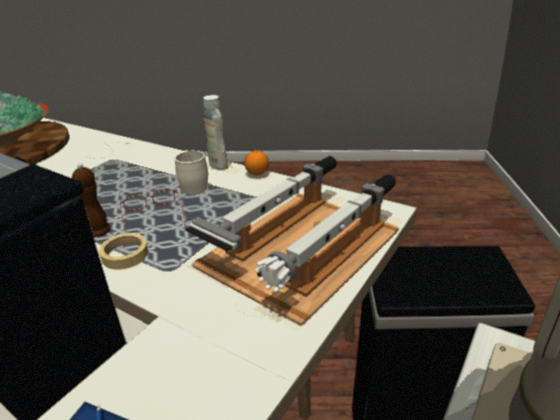

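View pics/top0.png

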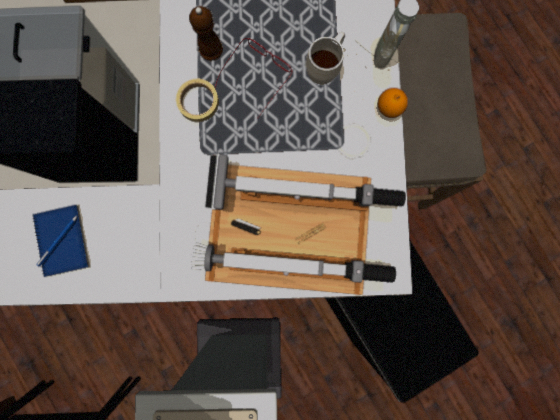

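The brush wand (rows ~250–285) is nearer the robot and the squeegee (head at col ~217, row 182) is farther away. Next I'll enlarge and measure.

```bash
python3 - <<'E'
from h import *
a=np.load("top0.npz"); px=a["px"]; W=a["W"]
save("topc.png",cv2.resize(px[145:220,195:395],None,fx=4,fy=4,interpolation=cv2.INTER_CUBIC))
s=np.load("scene0.npz"); save("scenec.png",cv2.resize(s["px"][140:300,180:380],None,fx=4,fy=3.75,interpolation=cv2.INTER_CUBIC))
# ridge: points z in .085-.098 
m=(W[...,2]>.085)&(W[...,2]<.1); m[:150]=0;m[220:]=0;m[:,:245]=0;m[:,330:]=0
for c in range(240,360,10):
    col=W[:,c]; r=[i for i in range(150,225) if W[i,c,2]>.075]
    if r: print(c,r[0],r[-1],col[r[0]].round(4),col[r[-1]].round(4),np.median(col[r,2]).round(4))
print([W[r,c].round(3).tolist() for r,c in [(225,225),(165,300),(182,212),(30,60),(120,120),(20,20),(45,325),(100,392)]])
E
```

```text
240 176 190 [ 0.6242 -0.0957  0.105 ] [ 0.5981 -0.0936  0.0843] 0.1027
250 176 194 [ 0.6281 -0.115   0.0814] [ 0.5896 -0.1144  0.0809] 0.1018
260 178 192 [ 0.6194 -0.1369  0.1038] [ 0.5935 -0.1356  0.0804] 0.1031
270 179 193 [ 0.6172 -0.1575  0.1024] [ 0.5909 -0.1568  0.0812] 0.1026
280 180 194 [ 0.6145 -0.1781  0.1029] [ 0.5888 -0.1779  0.0774] 0.1025
290 181 195 [ 0.6124 -0.1989  0.1006] [ 0.5862 -0.1991  0.0777] 0.1023
300 181 195 [ 0.6116 -0.2195  0.1031] [ 0.5838 -0.2194  0.0925] 0.1028
310 182 196 [ 0.6094 -0.2403  0.1016] [ 0.5816 -0.2405  0.0901] 0.1029
320 183 197 [ 0.6073 -0.2613  0.0993] [ 0.5788 -0.2612  0.0921] 0.1036
330 184 199 [ 0.6038 -0.2812  0.1054] [ 0.5755 -0.2836  0.0814] 0.1041
340 187 197 [ 0.5981 -0.3027  0.0993] [ 0.5777 -0.3027  0.095 ] 0.099
350 188 198 [ 0.595  -0.3228  0.1031] [ 0.5753 -0.3239  0.0937] 0.0984
[[0.529, -0.053, 0.013], [0.667, -0.228, -0.001], [0.615, -0.036, 0.091], [0.85, 0.194, 0.286], [0.757, 0.165, 0.08], [0.873, 0.267, 0.283], [0.927, -0.287, 0.062], [0.795, -0.431, 0.067]]
```

View pics/topc.png

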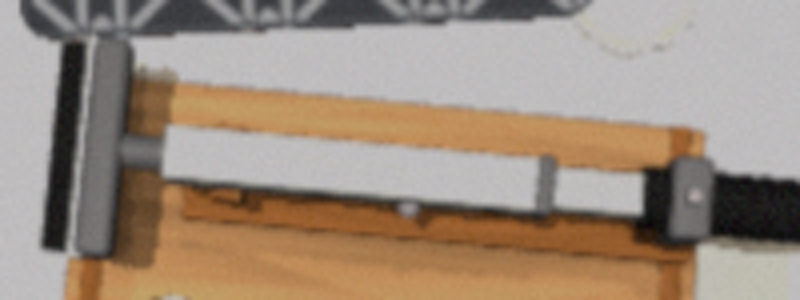

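View pics/scenec.png

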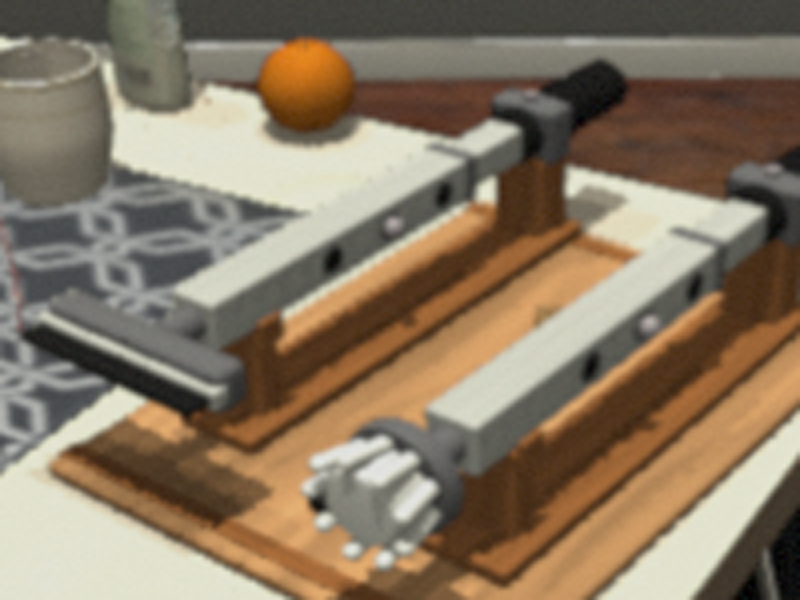

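Crop: the tube runs from crop (165,155) to (545,185), and the pin nose shows at crop (408,209), which is pixel ≈ (297,197). Next I'll fit the pose and check for obstacles.

```bash
python3 - <<'E'
from h import *
T=np.load("top0.npz")["W"]; S=np.load("scene0.npz")["W"]
def fit(P,n):
    x,y,z=P.T
    print(n,len(P),"z",np.percentile(z,[5,50,95]).round(4))
    r=cv2.minAreaRect(P[:,:2].astype(np.float32)); print(r)
    # centre line by median per y bin of x extents
    B=[]
    for y0 in np.arange(y.min()+.01,y.max()-.01,.008):
        q=x[abs(y-y0)<.004]
        if len(q)>10: B.append((y0,np.percentile(q,3),np.percentile(q,97)))
    B=np.array(B); k=np.polyfit(B[:,0],(B[:,1]+B[:,2])/2,1); print("x=",k, "w",np.mean(B[:,2]-B[:,1]), "y",y.min(),y.max())
for W,n in((T,"top"),(S,"scene")):
    P=W.reshape(-1,3); P=P[~np.isnan(P).any(1)]
    P=P[(abs(P[:,2]-.102)<.006)&(P[:,0]>.55)&(P[:,0]<.66)&(P[:,1]>-.29)&(P[:,1]<-.085)]
    fit(P,n)
# pin in scene: crop (393,225)
px=(180+393/4,140+225/3.75); print(px)
for dr in range(-2,3):print([S[int(px[1])+dr,int(px[0])+dc].round(3).tolist() for dc in (-2,-1,0,1,2)])
# ray of top pixel at z=.089
o=camera  # unused
# holes
for cr in((333,260),(443,194)): print(S[int(140+cr[1]/3.75),int(180+cr[0]/4)].round(3))
# height map
A=np.vstack([T.reshape(-1,3),S.reshape(-1,3)]);A=A[~np.isnan(A).any(1)]
print("cols y:",[f"{y:.2f}" for y in np.arange(.8,-.5,-.08)])
for x0 in np.arange(-.1,1.0,.08):
    l=[]
    for y0 in np.arange(.8,-.5,-.08):
        q=A[(abs(A[:,0]-x0)<.04)&(abs(A[:,1]-y0)<.04),2]; l.append(f"{q.max():5.2f}" if len(q) else "  .  ")
    print(f"{x0:.2f}",*l)
E
```

```text
top 1355 z [0.1001 0.1027 0.1053]
((0.6006690263748169, -0.18852391839027405), (0.20570871233940125, 0.03135790675878525), 84.18790435791016)
x= [0.11266022 0.62224776] w 0.02641567585537572 y -0.28998399802664554 -0.08669167257489849
scene 881 z [0.0977 0.103  0.1046]
((0.5984623432159424, -0.18588438630104065), (0.2040984183549881, 0.030500339344143867), 83.69727325439453)
x= [0.10965747 0.61804102] w 0.026421311296791154 y -0.2860778335684541 -0.08500383578283316
(278.25, 200.0)
[[0.583, -0.21, 0.095], [0.581, -0.211, 0.095], [0.579, -0.212, 0.095], [0.577, -0.211, 0.096], [0.576, -0.213, 0.095]]
[[0.582, -0.209, 0.093], [0.58, -0.209, 0.093], [0.579, -0.21, 0.093], [0.576, -0.21, 0.094], [0.576, -0.214, 0.092]]
[[0.581, -0.206, 0.092], [0.58, -0.208, 0.092], [0.576, -0.207, 0.093], [0.576, -0.21, 0.092], [0.576, -0.213, 0.09]]
[[0.583, -0.209, 0.088], [0.581, -0.21, 0.088], [0.577, -0.207, 0.091], [0.576, -0.211, 0.089], [0.574, -0.21, 0.09]]
[[0.582, -0.207, 0.087], [0.58, -0.209, 0.086], [0.578, -0.209, 0.087], [0.576, -0.21, 0.087], [0.576, -0.213, 0.086]]
[ 0.586 -0.167  0.08
[... 976 characters left out ...]
0.02  0.00  0.01  0.12  0.11  0.11  0.11  0.11  0.11  0.01
0.54   .     .     .     .    0.00  0.02  0.03  0.01  0.01  0.01  0.10  0.10  0.02  0.11  0.11  0.11  0.01
0.62   .     .     .     .    0.01  0.08  0.29  0.29  0.29  0.01  0.10  0.11  0.11  0.11  0.12  0.11  0.01
0.70   .     .     .     .   -0.04  0.06  0.29  0.29  0.29  0.01  0.09  0.10  0.01  0.01  0.01  0.01  0.01
0.78   .     .     .     .     .   -0.05  0.29  0.31  0.29  0.03  0.03  0.01  0.04  0.01  0.01  0.07  0.07
0.86   .     .     .     .     .     .    0.29  0.31  0.29  0.03  0.03  0.03  0.04  0.10  0.10  0.16  0.06
0.94   .     .     .     .     .     .     .   -0.05 -0.04  0.01  0.17  0.15  0.04  0.10  0.10  0.21  0.21
```

```bash
python3 - <<'E'
from h import *
ims=[]
for n,(r,c) in {"top":(197,297),"scene":(200,278)}.items():
    px=np.load(n+"0.npz")["px"]
    ims.append(cv2.resize(px[r-12:r+13,c-18:c+19],None,fx=20,fy=20,interpolation=cv2.INTER_NEAREST)[:, :])
save("pin.png",cv2.resize(np.hstack(ims),None,fx=.54,fy=.54,interpolation=cv2.INTER_AREA))
E
```

```text
(no output)
```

View pics/pin.png

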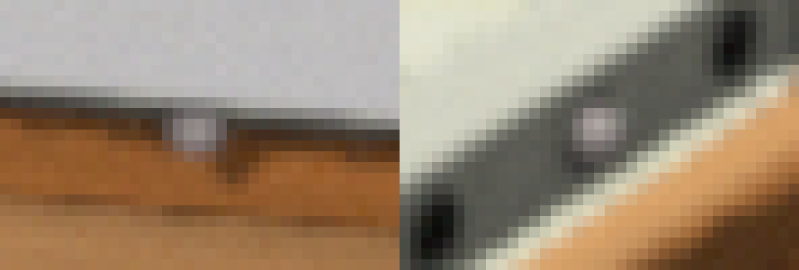

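```bash
cat >> h.py <<'E'
def ray(c,u,v):
    n=cv2.undistortPoints(np.array([[[u,v]]],float),K(c),np.array(c["dist_coeffs"],float)).ravel()
    M=np.linalg.inv(np.array(c["view"])); return M[:3,3],M[:3,:3]@np.array([n[0],n[1],1])
def atz(c,u,v,z):
    o,d=ray(c,u,v); return o+d*(z-o[2])/d[2]
E
python3 - <<'E'
from h import *
t=camera("top"); s=camera("scene")
print("pin top",atz(t,296.65,196.7,.089),"scene",atz(s,277.85,199.45,.0895))
o1,d1=ray(t,296.65,196.7);o2,d2=ray(s,277.85,199.45)
A=np.stack([d1,-d2],1);k=np.linalg.lstsq(A,o2-o1,rcond=None)[0];print("tri",o1+k[0]*d1,o2+k[1]*d2)
for h in((290.5,191.7),(262.9,208.05)): print("hole",atz(s,*h,.089))
# tube ends at top face (top image)
for h in((236,183.5),(330,191),(333.7,191.5)): print("end",atz(t,*h,.103))
E
```

```text
pin top [ 0.58083581 -0.21253574  0.089     ] scene [ 0.58151079 -0.21414958  0.0895    ]
tri [ 0.58063395 -0.21244317  0.09058156] [ 0.58043976 -0.21256226  0.09056374]
hole [ 0.57688292 -0.25651137  0.089     ]
hole [ 0.58898008 -0.1705923   0.089     ]
end [ 0.60906211 -0.08705995  0.103     ]
end [ 0.58955929 -0.28105357  0.103     ]
end [ 0.58836906 -0.28869609  0.103     ]
```

```bash
cat >> h.py <<'E'
GO=np.array([.5975,-.2155]); YAW=-6.36
def plan(P,az,p0=None,R0=None):
    o=get_obs()
    p0=np.array(o["position"]); R0=R.from_quat(o["ee_rot"]).as_matrix()
    a0=np.degrees(np.arctan2(R0[1,2],R0[0,2]))
    for p,a in zip(P,az):
        Rt=R.from_euler('z',a,degrees=True).as_matrix()@np.array([[0,0,1.],[-1,0,0],[0,-1,0]])
        print((R0.T@(np.array(p)-p0)).round(4).tolist(), R.from_matrix(R0.T@Rt).as_rotvec().round(4).tolist())
E
python3 - <<'E'
from h import *
A=np.array([.185,.597,.231]);B=np.array([.40,.27,.231]);C=np.array([.5975,-.2155,.2])
a=[72.8+(-6.36-72.8)*t for t in np.arange(1,11)/24]
plan([A+(B-A)*t/10 for t in range(1,11)],[72.8-33*t/10 for t in range(1,11)])
E
```

```text
[0.03, -0.0001, -0.0246] [0.0008, 0.057, 0.0001]
[0.0603, -0.0001, -0.0495] [0.0008, 0.1146, 0.0001]
[0.0905, -0.0001, -0.0744] [0.0008, 0.1722, 0.0001]
[0.1207, -0.0001, -0.0992] [0.0008, 0.2298, 0.0001]
[0.1509, -0.0, -0.1241] [0.0008, 0.2874, 0.0002]
[0.1811, -0.0, -0.1489] [0.0008, 0.345, 0.0002]
[0.2114, -0.0, -0.1738] [0.0008, 0.4026, 0.0002]
[0.2416, 0.0, -0.1987] [0.0008, 0.4602, 0.0002]
[0.2718, 0.0, -0.2235] [0.0008, 0.5178, 0.0003]
[0.302, 0.0001, -0.2484] [0.0008, 0.5754, 0.0003]
```

send_rows([
  [100,0.03,0,-0.025,0,0.057,0],
  [100,0.06,0,-0.05,0,0.115,0],
  [100,0.09,0,-0.074,0,0.172,0],
  [100,0.121,0,-0.099,0,0.23,0],
  [100,0.151,0,-0.124,0,0.287,0],
  [100,0.181,0,-0.149,0,0.345,0],
  [100,0.211,0,-0.174,0,0.403,0],
  [100,0.242,0,-0.199,0,0.46,0],
  [100,0.272,0,-0.224,0,0.518,0],
  [100,0.302,0,-0.248,0,0.575,0],
], squeeze=30)

```text
clock: 1.03
position: [0.4008, 0.2686, 0.2314]
ee_rot: [-0.64, 0.301, -0.301, 0.64]
ft_force: [1.0, 0.2, -0.0]
grip_width: 1.003
```

```bash
python3 - <<'E'
from h import *
o=get_obs();print(o["clock"],o["position"],o["joint_pos"])
A=np.array(o["position"]);C=np.array([.5975,-.2155,.2])
R0=R.from_quat(o["ee_rot"]).as_matrix();a=np.degrees(np.arctan2(R0[1,2],R0[0,2]));print(a)
plan([A+(C-A)*t/14 for t in range(1,15)],[a+(-6.36-a)*t/14 for t in range(1,15)])
E
```

```text
1.0333 [0.40077796 0.2686355  0.23141139] [-0.91649609  0.00789482  0.23390709  1.83649612 -0.00222639  1.29707248
  0.00993428]
39.644617023350925
[0.0356, 0.0022, -0.0112] [-0.0003, 0.0574, -0.0003]
[0.0712, 0.0045, -0.0225] [-0.0003, 0.1147, -0.0003]
[0.1068, 0.0067, -0.0337] [-0.0003, 0.1721, -0.0003]
[0.1424, 0.0089, -0.045] [-0.0003, 0.2294, -0.0003]
[0.178, 0.0111, -0.0562] [-0.0003, 0.2868, -0.0004]
[0.2136, 0.0134, -0.0675] [-0.0003, 0.3441, -0.0004]
[0.2492, 0.0156, -0.0787] [-0.0003, 0.4015, -0.0004]
[0.2848, 0.0178, -0.09] [-0.0003, 0.4588, -0.0004]
[0.3203, 0.0201, -0.1012] [-0.0003, 0.5162, -0.0004]
[0.3559, 0.0223, -0.1124] [-0.0002, 0.5735, -0.0004]
[0.3915, 0.0245, -0.1237] [-0.0002, 0.6309, -0.0004]
[0.4271, 0.0267, -0.1349] [-0.0002, 0.6882, -0.0004]
[0.4627, 0.029, -0.1462] [-0.0002, 0.7456, -0.0004]
[0.4983, 0.0312, -0.1574] [-0.0002, 0.8029, -0.0004]
```

send_rows([
  [100,0.036,0.002,-0.011,0,0.057,0],
  [100,0.071,0.004,-0.022,0,0.115,0],
  [100,0.107,0.007,-0.034,0,0.172,0],
  [100,0.142,0.009,-0.045,0,0.229,0],
  [100,0.178,0.011,-0.056,0,0.287,0],
  [100,0.214,0.013,-0.067,0,0.344,0],
  [100,0.249,0.016,-0.079,0,0.402,0],
  [100,0.285,0.018,-0.09,0,0.459,0],
  [100,0.32,0.02,-0.101,0,0.516,0],
  [100,0.356,0.022,-0.112,0,0.574,0],
])

```text
clock: 1.87
position: [0.5424, -0.0761, 0.2093]
ee_rot: [-0.529, 0.469, -0.47, 0.529]
ft_force: [0.3, 1.2, 0.6]
grip_width: 1.0
```

```bash
python3 - <<'E'
from h import *
o=get_obs();print(o["clock"],o["position"],o["joint_pos"])
A=np.array(o["position"]);C=np.array([.5975,-.2155,.2])
R0=R.from_quat(o["ee_rot"]).as_matrix();a=np.degrees(np.arctan2(R0[1,2],R0[0,2]));print(a)
plan([A+(C-A)*t/5 for t in range(1,6)],[a+(-6.36-a)*t/5 for t in range(1,6)])
E
```

```text
1.8667 [ 0.54240626 -0.07614777  0.20933951] [-0.49508281  0.1880564   0.62618802  1.72871546 -0.1156855   1.26139926
  0.27665108]
6.7980795976079635
[0.029, 0.0019, 0.0076] [-0.0005, 0.0459, -0.0003]
[0.058, 0.0037, 0.0153] [-0.0005, 0.0919, -0.0003]
[0.0869, 0.0056, 0.0229] [-0.0005, 0.1378, -0.0003]
[0.1159, 0.0075, 0.0306] [-0.0005, 0.1837, -0.0003]
[0.1449, 0.0093, 0.0382] [-0.0005, 0.2297, -0.0003]
```

send_rows([
  [100,0.029,0.002,0.008,0,0.046,0],
  [100,0.058,0.004,0.015,0,0.092,0],
  [100,0.087,0.006,0.023,0,0.138,0],
  [100,0.116,0.007,0.031,0,0.184,0],
  [100,0.145,0.009,0.038,0,0.23,0],
  [100,0.145,0.009,0.038,0,0.23,0],
  [100,0.145,0.009,0.038,0,0.23,0],
])

```text
clock: 2.45
position: [0.5968, -0.2158, 0.1996]
ee_rot: [-0.472, 0.527, -0.527, 0.471]
ft_force: [-0.1, 1.3, 0.2]
grip_width: 1.002
```

```bash
python3 - <<'E'
from h import *
o=get_obs();print(o["clock"],o["position"],o["joint_pos"])
plan([[*GO,.2],[*GO,.067]],[YAW]*2)
c=camera("top");save("top1.png",c["pixels"]);c=camera("scene");save("scene1.png",cv2.resize(c["pixels"][60:320,120:470],None,fx=2.2,fy=2.2))
E
```

```text
2.45 [ 0.59683678 -0.21577245  0.19957705] [-0.2504093   0.4335695   0.70453616  1.50879202 -0.28432331  1.30521995
  0.37160691]
[-0.0003, -0.0004, 0.0006] [0.0013, -0.0009, 0.0011]
[-0.0005, 0.1326, 0.0008] [0.0013, -0.0009, 0.0011]
```

View pics/scene1.png

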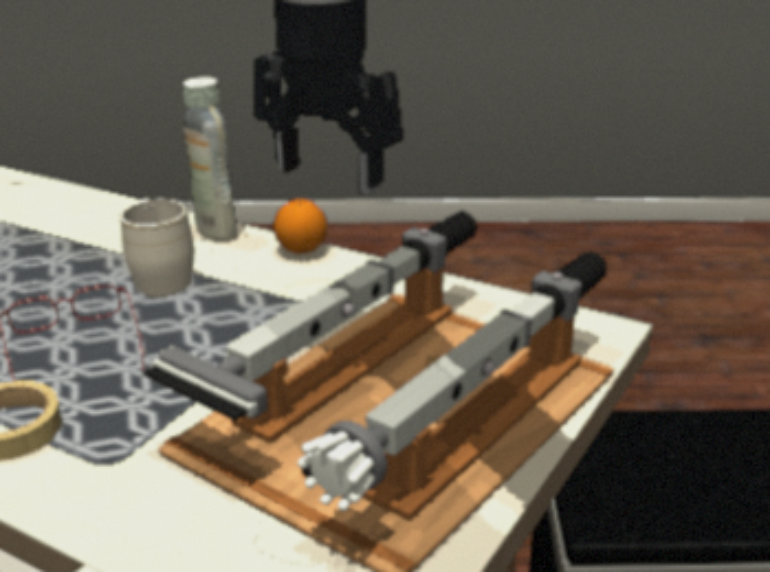

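View pics/top1.png

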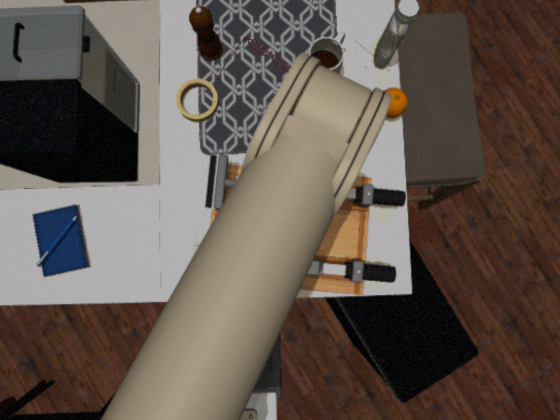

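The open gripper hangs over the squeegee (fingers at crop (288,150) and (370,170), pin at (348,309)), clear of everything. I'll descend now.

send_rows([
  [100,0,0.025,0.001,0.001,-0.001,0.001],
  [100,0,0.05,0.001,0.001,-0.001,0.001],
  [100,0,0.075,0.001,0.001,-0.001,0.001],
  [100,0,0.1,0.001,0.001,-0.001,0.001],
  [100,0,0.12,0.001,0.001,-0.001,0.001],
  [100,0,0.132,0.001,0.001,-0.001,0.001],
  [100,0,0.132,0.001,0.001,-0.001,0.001],
  [100,0,0.132,0.001,0.001,-0.001,0.001],
])

```text
clock: 3.22
position: [0.5985, -0.2132, 0.0688]
ee_rot: [-0.472, 0.526, -0.526, 0.473]
ft_force: [0.3, -0.1, 0.9]
grip_width: 1.001
```

```bash
python3 - <<'E'
from h import *
o=get_obs();print(o["position"],o["ft_force"])
plan([[*GO,.067]],[YAW])
c=camera("scene");save("scene2.png",cv2.resize(c["pixels"][110:270,190:390],None,fx=4,fy=3.75,interpolation=cv2.INTER_CUBIC))
E
```

```text
[ 0.59852996 -0.21315017  0.06876971] [ 0.31555199 -0.09511511  0.85725196]
[0.0024, 0.0018, -0.0008] [-0.001, 0.0042, -0.0015]
```

View pics/scene2.png

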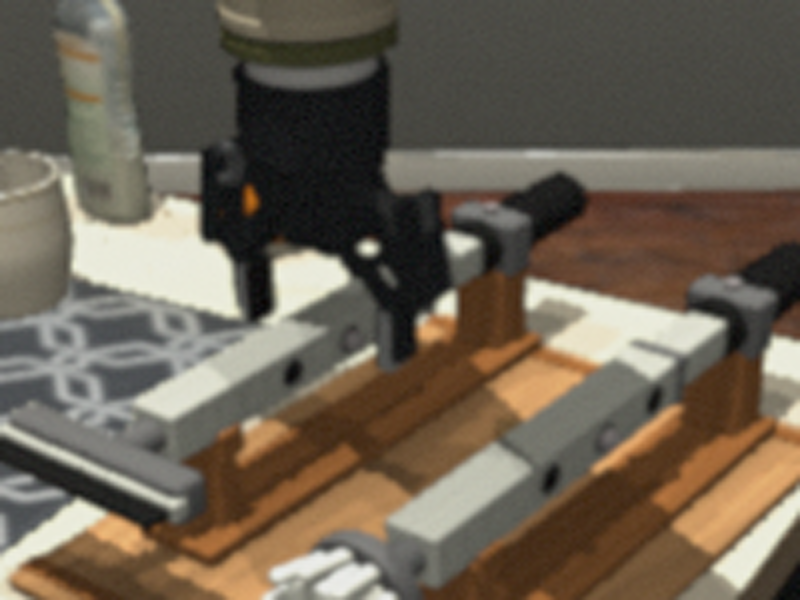

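send_rows([
  [65,0.002,0.002,-0.001,-0.001,0.004,-0.001],
  [65,0.002,0.002,-0.001,-0.001,0.004,-0.001],
  [65,0.002,0.002,-0.001,-0.001,0.004,-0.001],
  [65,0.002,0.002,-0.001,-0.001,0.004,-0.001],
])

```text
clock: 3.6
position: [0.5974, -0.216, 0.0668]
ee_rot: [0.471, -0.527, 0.527, -0.471]
ft_force: [0.2, 0.2, -0.1]
grip_width: 0.651
```

```bash
python3 - <<'E'
from h import *
o=get_obs();print(o["position"],o["ft_force"])
plan([[*GO,.067]],[YAW])
c=camera("scene");save("scene3.png",cv2.resize(c["pixels"][150:225,220:320],None,fx=8,fy=8,interpolation=cv2.INTER_CUBIC))
np.savez("s3.npz",W=cloud(c))
E
```

```text
[ 0.59735371 -0.2160102   0.06683141] [ 0.17707784  0.21587114 -0.07068184]
[-0.0005, -0.0002, 0.0001] [-0.0008, -0.0011, -0.0]
```

View pics/scene3.png

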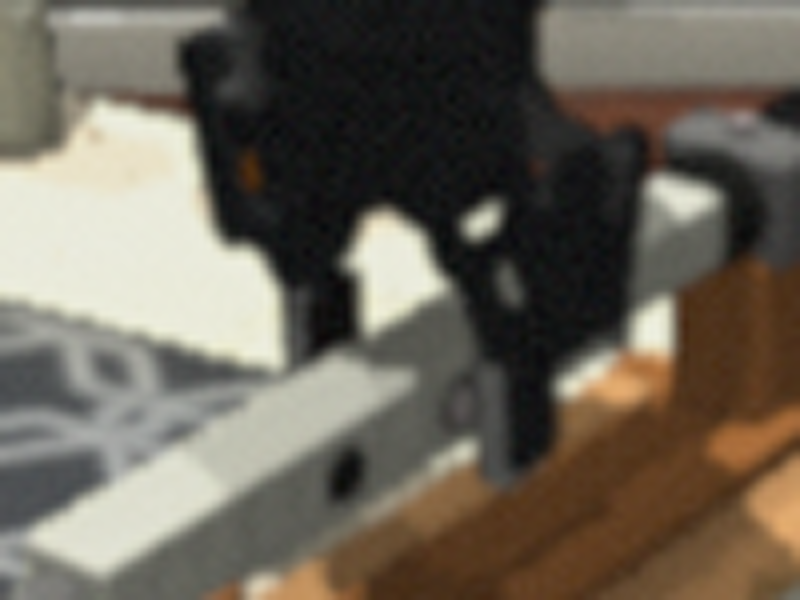

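```bash
python3 - <<'E'
from h import *
c=camera("scene")
W=np.load("s3.npz")["W"]
def proj(p):
    V=np.array(c["view"]); q=V[:3,:3]@p+V[:3,3]
    return cv2.projectPoints(q.reshape(1,3),np.zeros(3),np.zeros(3),K(c),np.array(c["dist_coeffs"],float))[0].ravel()
a=np.radians(YAW); X=np.array([np.cos(a),np.sin(a),0]);Y=np.array([-np.sin(a),np.cos(a),0])
O=np.array([*GO,0])
for n,x,y,z in [("pin",-.02,0,.089),("pad+y top",-.028,.011,.1),("pad +y tip",-.028,.011,.073),("pad -y tip",-.028,-.011,.073),("hole+45",-.014,.045,.089)]:
    print(n,((proj(O+x*X+y*Y+[0,0,z])-[220,150])*8+4).round(0))
for u,v in((492,400),(500,440),(500,470),(530,440),(325,320)):
    p=W[150+v//8,220+u//8]; print(u,v,p.round(4),"wand",((p-O)@X).round(4),((p-O)@Y).round(4))
E
```

```text
pin [478. 406.]
pad+y top [473. 395.]
pad +y tip [477. 487.]
pad -y tip [530. 452.]
hole+45 [345. 471.]
492 400 [ 0.5664 -0.203   0.0977] wand -0.0323 0.0089
500 440 [ 0.5646 -0.2032  0.0865] wand -0.0341 0.0085
500 470 [ 0.5623 -0.1995  0.0821] wand -0.0367 0.012
530 440 [ 0.557  -0.2065  0.087 ] wand -0.0412 0.0044
325 320 [ 0.626  -0.2146  0.0999] wand 0.0282 0.004
```

Predicted and observed positions agree within ~2 mm. I'll shift 1 mm toward +y and pinch at 30 N.

send_rows([
  [55,-0.001,0,0,0,0,0],
  [40,-0.001,0,0,0,0,0],
  [20,-0.001,0,0,0,0,0],
  [0,-0.001,0,0,0,0,0],
  [0,-0.001,0,0,0,0,0],
  [0,-0.001,0,0,0,0,0],
  [0,-0.001,0,0,0,0,0],
  [0,-0.001,0,0,0,0,0],
], squeeze=30)

```text
clock: 4.37
position: [0.5963, -0.2148, 0.0663]
ee_rot: [-0.471, 0.528, -0.527, 0.471]
ft_force: [-4.8, 1.1, 5.8]
grip_width: 0.325
```

```bash
python3 - <<'E'
from h import *
o=get_obs();print(o["position"],o["ft_force"],o["grip_width"]*85)
c=camera("scene");save("scene4.png",cv2.resize(c["pixels"][150:225,220:320],None,fx=8,fy=8,interpolation=cv2.INTER_CUBIC))
E
```

```text
[ 0.59626795 -0.21478277  0.06634525] [-4.82187306  1.14722636  5.83075774] 27.59514281757508
```

View pics/scene4.png

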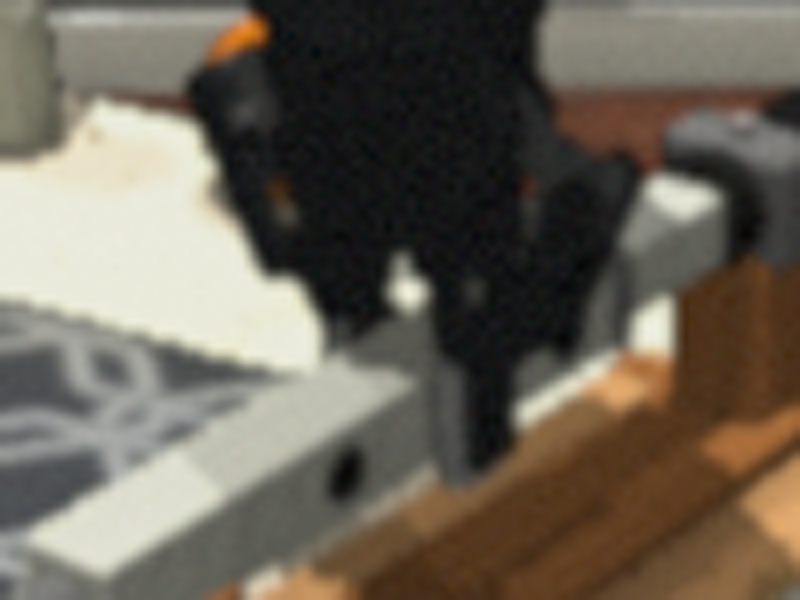

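The opening is 27.6 mm, so the pads sit on the tube faces and the pin is flush. I'll start the slide gently.

send_rows([
  [0,-0.002,0,0,0,0,0],
  [0,-0.004,0,0,0,0,0],
  [0,-0.006,0,0,0,0,0],
  [0,-0.008,0,0,0,0,0],
  [0,-0.01,0,0,0,0,0],
  [0,-0.01,0,0,0,0,0],
], squeeze=30)

```text
clock: 4.92
position: [0.5973, -0.2057, 0.0664]
ee_rot: [-0.472, 0.528, -0.527, 0.471]
ft_force: [-6.8, 0.2, 4.9]
grip_width: 0.321
```

```bash
python3 - <<'E'
from h import *
o=get_obs();print(o["position"],o["ft_force"],o["grip_width"]*85)
c=camera("scene");save("scene5.png",cv2.resize(c["pixels"][150:225,220:320],None,fx=8,fy=8,interpolation=cv2.INTER_CUBIC))
E
```

```text
[ 0.5973212  -0.20565364  0.06637225] [-6.83594084  0.24691819  4.94559631] 27.325732047630293
```

View pics/scene5.png

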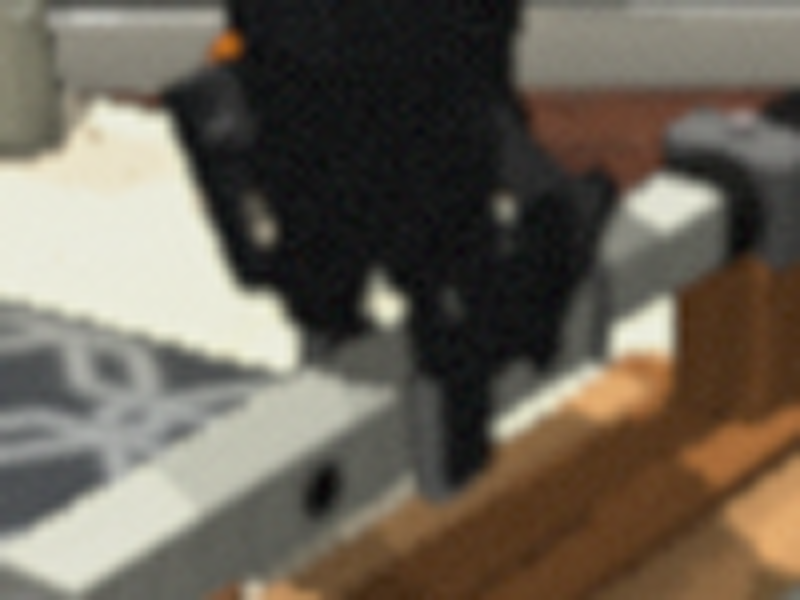

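The tube slid along with the grip (the hole moved from crop x 345 to 322). I'll continue.

send_rows([
  [0,-0.004,0,0,0,0,0],
  [0,-0.008,0,0,0,0,0],
  [0,-0.012,0,-0.001,0,0,0],
  [0,-0.016,0,-0.001,0,0,0],
  [0,-0.02,0,-0.001,0,0,0],
  [0,-0.023,0,-0.001,0,0,0],
  [0,-0.026,0,-0.001,0,0,0],
  [0,-0.028,0,-0.001,0,0,0],
  [0,-0.03,0,-0.001,0,0,0],
  [0,-0.03,0,-0.001,0,0,0],
], squeeze=30)

```text
clock: 5.8
position: [0.6009, -0.1733, 0.0663]
ee_rot: [-0.471, 0.528, -0.526, 0.472]
ft_force: [-2.6, 5.3, 7.7]
grip_width: 0.325
```

```bash
python3 - <<'E'
from h import *
o=get_obs();print(o["position"],o["ft_force"],o["grip_width"]*85)
a=np.radians(YAW);Y=np.array([-np.sin(a),np.cos(a)]);print("slid",(np.array(o["position"])[:2]-[.5963,-.2148])@Y)
c=camera("scene");save("scene6.png",cv2.resize(c["pixels"][150:225,220:320],None,fx=8,fy=8,interpolation=cv2.INTER_CUBIC))
E
```

```text
[ 0.60091778 -0.17326327  0.06633823] [-2.62225387  5.34803893  7.71365954] 27.59226929858459
slid 0.04179262984424426
```

View pics/scene6.png

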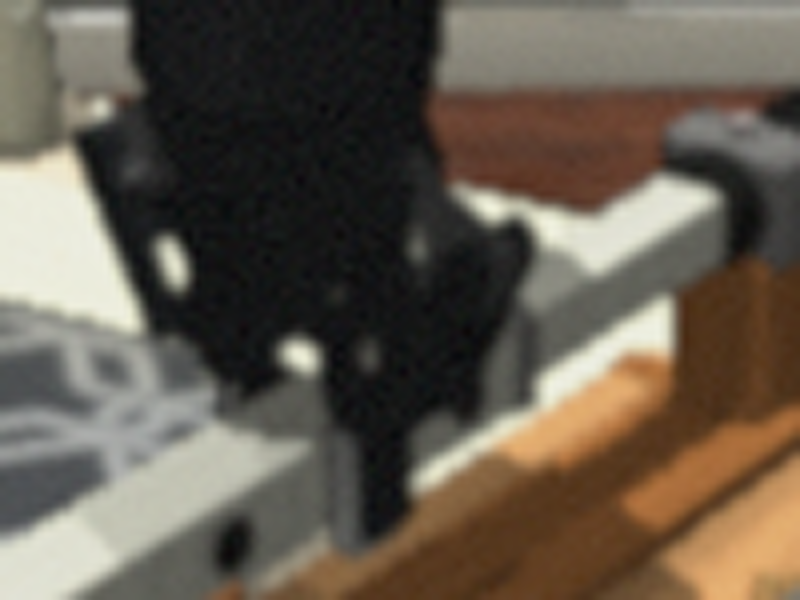

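send_rows([
  [0,-0.001,0,0,0,0,0],
  [0,-0.002,0,0,0,0,0],
  [0,-0.003,0,0,0,0,0],
  [0,-0.004,0,0,0,0,0],
  [0,-0.004,0,0,0,0,0],
  [0,-0.004,0,0,0,0,0],
], squeeze=30)

```text
clock: 6.35
position: [0.6012, -0.1708, 0.0663]
ee_rot: [-0.471, 0.527, -0.527, 0.471]
ft_force: [-1.9, 1.2, 3.7]
grip_width: 0.321
```

```bash
python3 - <<'E'
from h import *
o=get_obs();print(o["position"],o["ft_force"],o["grip_width"]*85)
a=np.radians(YAW);Y=np.array([-np.sin(a),np.cos(a)]);print("slid",(np.array(o["position"])[:2]-[.5963,-.2148])@Y)
c=camera("scene");save("scene7.png",cv2.resize(c["pixels"][150:225,220:320],None,fx=8,fy=8,interpolation=cv2.INTER_CUBIC))
E
```

```text
[ 0.60117814 -0.17078321  0.06631734] [-1.89439425  1.19453496  3.74334161] 27.276484750196666
slid 0.04428626351656977
```

View pics/scene7.png

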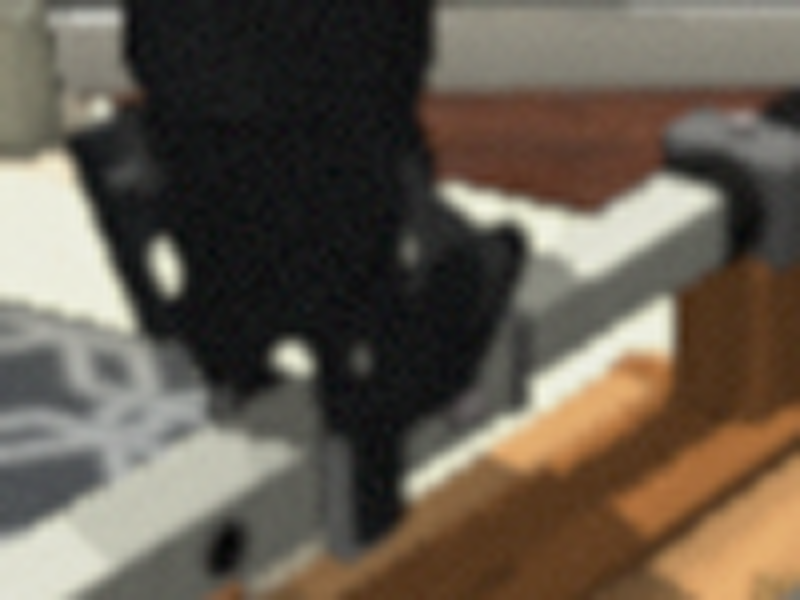

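A pinkish spot at (462,405), where the pin sits, suggests it has sprung out. I'll nudge further to check that it blocks.

send_rows([
  [0,-0.001,0,0,0,0,0],
  [0,-0.002,0,0,0,0,0],
  [0,-0.003,0,0,0,0,0],
  [0,-0.003,0,0,0,0,0],
  [0,-0.003,0,0,0,0,0],
], squeeze=30)

```text
clock: 6.82
position: [0.6014, -0.1687, 0.0663]
ee_rot: [0.471, -0.527, 0.528, -0.471]
ft_force: [-0.7, -3.6, 4.2]
grip_width: 0.319
```

```bash
python3 - <<'E'
from h import *
o=get_obs();print(o["position"],o["ft_force"],o["grip_width"]*85)
a=np.radians(YAW);Y=np.array([-np.sin(a),np.cos(a)]);print("slid",(np.array(o["position"])[:2]-[.5963,-.2148])@Y)
c=camera("scene");save("scene8.png",cv2.resize(c["pixels"][150:225,220:320],None,fx=8,fy=8,interpolation=cv2.INTER_CUBIC))
E
```

```text
[ 0.60141815 -0.16874077  0.06634751] [-0.69169969 -3.64818042  4.19039565] 27.072807711722398
slid 0.046342719234039764
```

View pics/scene8.png

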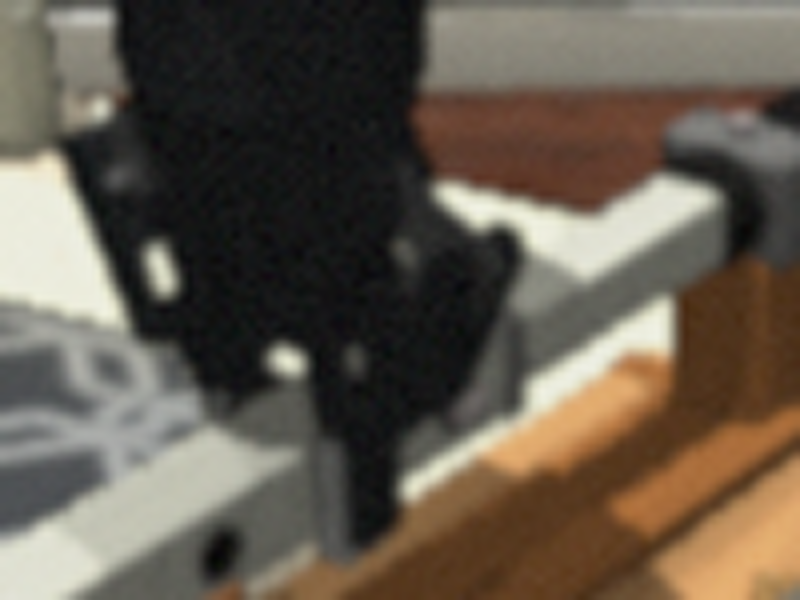

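send_rows([
  [0,-0.001,0,0,0,0,0],
  [0,-0.002,0,0,0,0,0],
  [0,-0.002,0,0,0,0,0],
  [0,-0.002,0,0,0,0,0],
], squeeze=30)

```text
clock: 7.2
position: [0.6015, -0.1683, 0.0663]
ee_rot: [0.471, -0.527, 0.528, -0.47]
ft_force: [0.3, -9.7, 1.3]
grip_width: 0.322
```

```bash
python3 - <<'E'
from h import *
o=get_obs();print(o["position"],o["ft_force"],o["grip_width"]*85)
a=np.radians(YAW);Y=np.array([-np.sin(a),np.cos(a)]);print("slid",(np.array(o["position"])[:2]-[.5963,-.2148])@Y)
c=camera("scene");save("scene9.png",cv2.resize(c["pixels"][170:245,220:320],None,fx=8,fy=8,interpolation=cv2.INTER_CUBIC))
E
```

```text
[ 0.60145477 -0.16831092  0.06634746] [ 0.25788127 -9.70175291  1.3102753 ] 27.355109484945302
slid 0.046773982283758904
```

View pics/scene9.png

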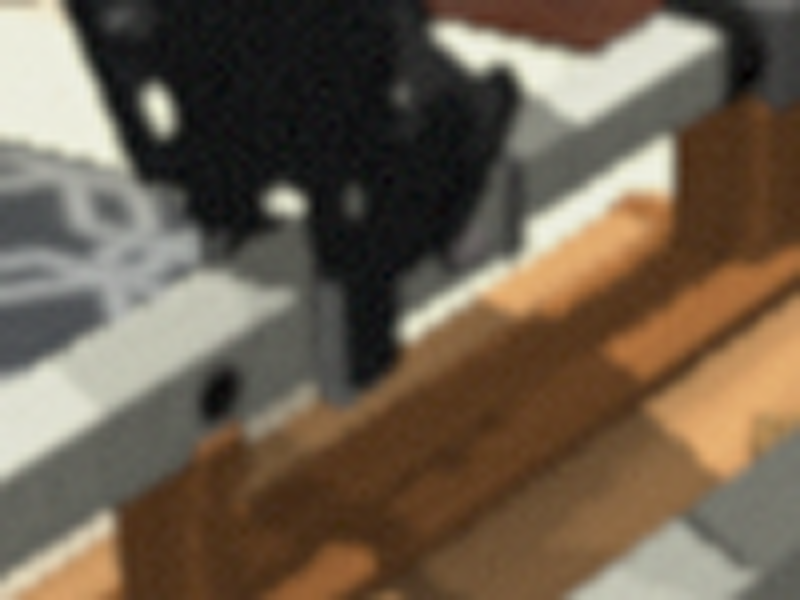

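It's blocked at about 45 mm (force up to −9.7 N, almost no motion), so the pin is latched. I'll relieve the push, open and rise straight up.

send_rows([
  [0,0.002,0,0,0,0,0],
  [0,0.002,0,0,0,0,0],
  [80,0.002,0,0,0,0,0],
  [80,0.002,0,0,0,0,0],
  [80,0.002,0,0,0,0,0],
  [80,0.002,0,0,0,0,0],
  [80,0.002,0,0,0,0,0],
  [80,0.002,0,0,0,0,0],
])

```text
clock: 7.92
position: [0.6015, -0.1677, 0.0662]
ee_rot: [-0.471, 0.527, -0.527, 0.471]
ft_force: [0.4, -0.2, 0.1]
grip_width: 0.797
```

send_rows([
  [80,0,-0.015,0,0,0,0],
  [80,0,-0.04,0,0,0,0],
  [80,0,-0.07,0,0,0,0],
  [80,0,-0.1,0,0,0,0],
  [80,0,-0.13,0,0,0,0],
  [80,0,-0.15,0,0,0,0],
  [80,0,-0.15,0,0,0,0],
  [80,0,-0.15,0,0,0,0],
])

```text
clock: 8.58
position: [0.602, -0.1682, 0.2173]
ee_rot: [0.471, -0.527, 0.528, -0.472]
ft_force: [-1.1, -0.1, -0.2]
grip_width: 0.804
```

```bash
python3 - <<'E'
from h import *
o=get_obs();print(o["clock"],o["position"],o["ft_force"],o["grip_width"]*85)
c=camera("scene");save("scene10.png",cv2.resize(c["pixels"][140:300,180:380],None,fx=4,fy=3.75,interpolation=cv2.INTER_CUBIC))
E
```

```text
8.5833 [ 0.60196888 -0.16815864  0.21725744] [-1.06615385 -0.08457247 -0.21636002] 68.316542653618
```

View pics/scene10.png

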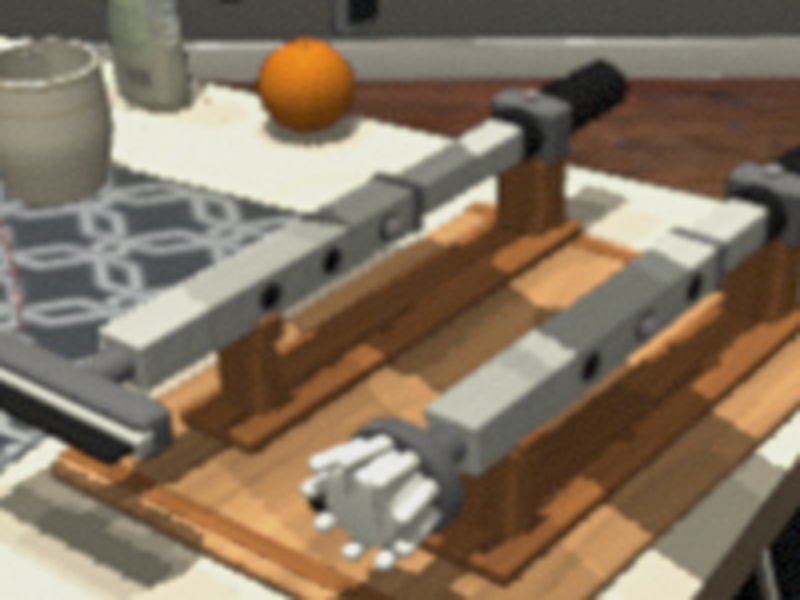

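The pin is out again at (393,225), with free holes at (333,260) and (270,295) ahead of it. It's now in the last hole, so the wand is one hole longer. The brush wand's pin is unchanged at (648,326). The gripper is clear, so I'll hand in.

```bash
python3 -c "
from workcell import *
print(hand_in())"
```

```text
the job is handed in; nothing more can be done
None
```

The squeegee is one hole longer, and the job is handed in (about 8.6 s of the 34 s used). I pinched the tube across the pin at 30 N until the pin was flush, with the pads about 27.6 mm apart on the 28 mm tube. I then slid the tube toward the head until the pin sprang out and blocked it, let go, and rose straight up clear.

**Slide distance:** the gripper moved about 46.8 mm by its own reading, against the 45 mm expected. The difference fits the 1 mm play plus some slip or measuring error.

**Latch check:** at the end a further 2 mm command gave only 0.4 mm of motion, and the force rose to 9.7 N.

**Final picture:** the pin stands out in the hole nearest the grip, with two free holes on the head side. The brush wand shows no change. The last force reading was about 1 N with the gripper in free air, and no check failed.

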